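Clamp a battery pack square in a twin-screw test press

ROBOT

A 6-joint arm with a two-finger parallel gripper is mounted at the origin on the work surface. World frame = base frame: x ahead of the robot, y to its left, z up, the work surface at z = 0. Lengths are in m, angles in rad, forces in N, time in s.
With the tool pointing down it reaches from about 0.25 to 0.725 m from the base axis. Payload 4 kg.
Tool frame: the origin (TCP) lies midway between the tips of the shut fingers; the grasp point (between the pads) lies 19 mm behind it (bot.grip_point_offset is the distance from the TCP to the grasp point, in m); z points along the fingers, y is the line along which they close (so a half turn about z gives the same grasp; the last joint's range is limited). The gripper opens to 85 mm and grips with 20 to 120 N. Pads are 22 mm wide; open, the fingers measure 114 mm over their backs; the gripper's body (76 mm by 85 mm) begins 54 mm behind the grasp point. The pads swing forward as they close: fully open they stand 13 mm farther back than shut.
Start: joints at [1.106, 0.241, 0.005, 1.335, 0, 1.571], TCP at [0.224, 0.447, 0.231] pointing down, gripper open.
Joint ranges: [-2.72, 2.72], [-1.05, 1.87], [-1.09, 1.28], [-1.99, 2.15], [-1.42, 1.44], [-3.14, 3.14]. Speed limits (rad/s): [2.79, 2.79, 3.14, 3.14, 3.14, 3.14].

INTERFACE

Orientations are given as a unit quaternion [x, y, z, w].
In Python, from workcell import bot gives the robot as it stands.
- The arm moves only by the tool step_arm, never from a script. Its argument "targets" is text: rows parted by semicolons, each of 7 numbers parted by spaces: the opening, from -1 (shut) to 1 (fully open), so that 0 is half open, then the shift along the world's x, y, z normalised to -1 to 1, where 1 is 0.5 m, then the turn, a rotation vector about the world's x, y, z normalised to -1 to 1, where 1 is pi/4 rad. In form: gripper x y z wx wy wz; .... A call has 1 to 10 rows; each row is the pose to reach, as a shift and turn from the pose commanded when the call began; what a row does not reach only later rows make up. A row lasts 1/12 s, in which the tool goes at most 41.7 mm and 7.16 degrees, less where a joint would pass 70% of its speed; a pose out of reach is approached as far as the arm can. A call with a number of a shift or a turn outside -1 to 1 is refused whole. A call with a gripper value outside its range is refused whole. The fingers move at their own pace and stop on an object; the grip force is fixed at half the most. Time passes only in rows, so rows that repeat a pose let the fingers close. It gives the time, the measured TCP pose, the force, the opening and the grip force at its end, in the units of the state.
- bot.get_obs(): the state, without advancing time (a new reading comes with each control period).
- bot.camera(name): name is "side" or "top"; returns the picture (480x640x3 uint8, red, green, blue); there is no depth.
- bot.camera_info(name): a dict with "vertical_fov" (degrees; the focal length in pixels is half the picture's height over the tangent of half this angle, whatever the lens; pixels are square), "cx", "cy" (the principal point, pixels), "pose" (4x4, takes a point from camera to world coordinates). Camera axes: x right, y up, looking along -z (the intrinsics and any distortion apply to the point x, -y, -z); pixel columns grow to the right and rows downward; lengths in m; the calibration is good to about 2 mm. A picture is of the moment at which its call begins. camera_info takes no time and is no camera call.
- bot.job_done(): hands the job in; it is judged then, once.
The state is a dict: "clock": time; "joint_pos": joint angles; "joint_vel": joint speeds; "tau": joint torques, N m; "eef_pos": TCP position; "tool_rot": TCP orientation; "ft_force": force on the tool from outside, world axes, zero at the start; "ft_torque": the same for the moment, N m; "grip_width": finger opening in m; "grasp_force": force on a finger pad.
Only numpy, scipy, OpenCV 4.12 (cv2) and the standard library are available. Lean on these libraries where they do the work, as an engineer would, in place of code of your own. Each camera call takes 0.05 s, during which the arm holds its last target. There are 200 camera calls.

TASK

Clamp the battery pack in the twin-screw press for its capacity test: wind the red and the black knob down alternately, a little at a time, so that the yellow bar never gets more than 7 mm out of level between the two screws, until its two rubber feet together press on the pack with about 60 N (30 N each) and the bar is level to within 2 mm. Never press the pack with more than 110 N, leave the things around the press where they lie, and let go of the knobs at the end.

Things in the scene. Friction and masses are not known exactly. Their poses are not given: they have to be found in the camera images.
- press: Fixed aluminium base plate, 140 x 250 x 12 mm; origin under its centre, y along the line of the screws (left, red, at y = +90 mm, right, black, at -90 mm, x = 0). On it, between four white guides, lies the black battery pack (75 x 145 x 45 mm). Packs differ: its top is 69 to 77 mm above the bench, not measured, so contact must be felt at the knobs.
- bar: Yellow bar, 32 x 224 x 16 mm, on the screws; origin at its centre, y towards the left screw, z up. At the start its origin is 103 mm above the bench, its left end 3 mm higher (at the screws) than its right. Under it, 60 mm either side of its middle, are two sprung rubber feet, undersides 22 mm below its origin when unloaded; each yields 1 mm per 12 N, up to 6 mm.
- knob_left_grip (a point): Centre of the red round knob (40 mm diameter, 30 mm tall, upright axis), on its axis half-way up, 155 mm above the bench; it turns on the spot and does not rise or fall. Below it is a 12 mm screw, the bar and its brass nuts stay more than 20 mm below the knob's underside.
- knob_right_grip (a point): Centre of the black round knob, same size and height, 180 mm from the red one.
- knob_left (a joint): Angle of the red knob, rad, 0 at the start, up to 5.5. It grows clockwise seen from above; each rad lowers the bar at this screw by 4 mm; it stays where left. Its torque against the hand is about 0.25 Nm of constant friction (once the hand stops it may act either way) plus 0.004 Nm counter-clockwise per N its screw presses (0.12 at 30 N). The two screws' loads add up to the load on the pack.
- knob_right (a joint): Angle of the black knob, same sense, friction and screw, for the right end. As the left end starts 3 mm high, the bar is level when the left knob is 0.75 rad ahead of the right. After equal small turns the torque felt changes with the screw's load only, so compare it with the free-running value.
- meter_mid (a point): Bystander: red and grey hand meter lying flat, 150 x 75 x 37 mm; point at its centre. Not to be moved.
- driver_grip (a point): Bystander: screwdriver with blue handle, 170 mm long, lying on the robot's side of the press; point on the handle. Not to be moved.
- can_mid (a point): Bystander: standing can with yellow label, 48 mm diameter, 115 mm tall; point half-way up. Not to be moved.
- spare_mid (a point): Bystander: spare grey battery, 100 x 60 x 32 mm; point at its centre. Not to be moved.
There are look-alikes about, which are no part of the job. Of the things shaped like the bar, the yellow one is meant.

How it is judged:
At the end, for the whole second after the job is handed in: The bar's feet press on the pack with 40 to 85 N in all, the bar is level to within 0.0115 rad (2 mm between the screws), the knobs are still, and every bystander is within 20 mm of where it lay (contact force between bar and anything else between 40 and 85 N and angle between bar's own z axis and vertical below 0.0115 rad and velocity of joint knob_left between -0.02 and 0.02 rad/s and velocity of joint knob_right between -0.02 and 0.02 rad/s and distance of each of meter_mid, driver_grip, can_mid, spare_mid from where it was at the start of the episode below 0.02 m); the robot touches nothing.
It fails at once if the bar goes more than 0.04 rad (7.2 mm between the screws) out of level (angle between bar's own z axis and vertical above 0.04 rad).
It fails at once if the bar presses, or is pressed, with more than 110 N (contact force between bar and anything else above 110 N).
It fails at once if a bystander is moved by more than 20 mm (distance of any of meter_mid, driver_grip, can_mid, spare_mid from where it was at the start of the episode above 0.02 m).
It also fails if it takes over 72 s, if anything falls off the work surface, if the arm or the gripper's body presses on something with over 40 N, if the wrist force passes 120 N, or if a joint passes its speed limit or range.

## Working session

There is one attempt and no reset: what is moved stays moved. The work goes in short steps, Python scripts to look and compute and a tool call to move; the robot and the scene stay as the last step left them, time stands still between calls to the robot, and variables do not carry over. Pictures are saved under pics/ and viewed, at most 10 in all, crops included, and the job is handed in when it is done.

Besides the shell and the picture viewer there is one more tool, called after ">>>" as name(argument=value, ...), one argument or row to a line, values as JSON. step_arm: Moves the arm, as the interface text tells. Scaled input: -1 to 1 covers 0.5 m each way for a shift and pi/4 rad each way for a turn. Its arguments: {"type":"object","properties":{"targets":{"type":"string"}},"required":["targets"]}

```bash
mkdir -p pics; ls
python3 - <<'E'
from workcell import bot
import cv2,numpy as np
for n in("top","side"):
    cv2.imwrite(f"pics/{n}0.png",bot.camera(n)[:,:,::-1]); i=bot.camera_info(n); print(n,{k:(np.round(v,4).tolist() if k=='pose' else v) for k,v in i.items()})
o=bot.get_obs(); print(o)
E
```

```text
pics
top {'vertical_fov': 55.107511510268395, 'cx': 314.0393764084386, 'cy': 246.51325160178075, 'pose': [[0.0163, 0.983, -0.1831, 0.4182], [-0.9997, 0.0197, 0.0167, 0.0111], [0.02, 0.1828, 0.983, 0.9594], [0.0, 0.0, 0.0, 1.0]]}
side {'vertical_fov': 50.65444226227469, 'cx': 320.1558476452815, 'cy': 237.7866060353089, 'pose': [[0.854, 0.3612, -0.3745, 0.1457], [-0.5203, 0.6018, -0.6059, -0.63], [0.0065, 0.7123, 0.7018, 0.8427], [0.0, 0.0, 0.0, 1.0]]}
{'clock': 0.1, 'joint_pos': array([1.10597024e+00, 2.41340872e-01, 3.88500020e-03, 1.33523919e+00,
       6.76600517e-06, 1.57082964e+00]), 'joint_vel': array([ 0.00080439, -0.001228  ,  0.00256272,  0.00080592, -0.00046809,
       -0.00029876]), 'tau': array([ 2.70599839e-04, -3.73137796e+01,  2.53010219e+01,  1.08480093e-02,
        8.21043585e-06, -6.08065193e-06]), 'eef_pos': array([0.22387682, 0.44644215, 0.23051033]), 'tool_rot': array([ 2.30342466e-01,  9.73109165e-01, -9.23068387e-04, -2.21941411e-04]), 'ft_force': array([-0.03581598,  0.36509313, -0.13121521]), 'ft_torque': array([ 0.02003617, -0.00174954,  0.03146477]), 'grasp_force': 0.0, 'grip_width': 0.08553448567693417}
```

View pics/top0.png

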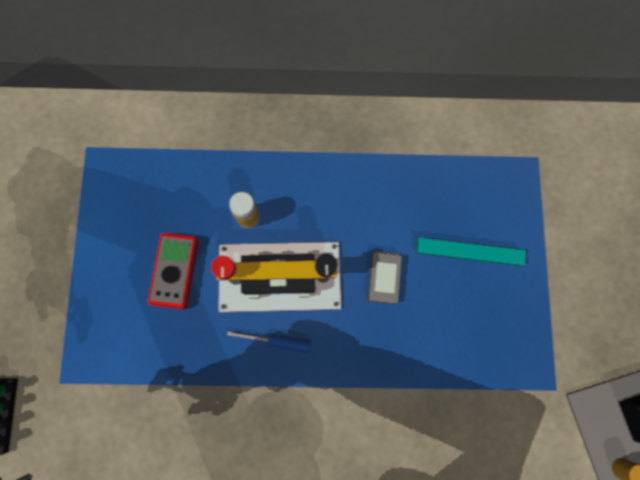

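View pics/side0.png

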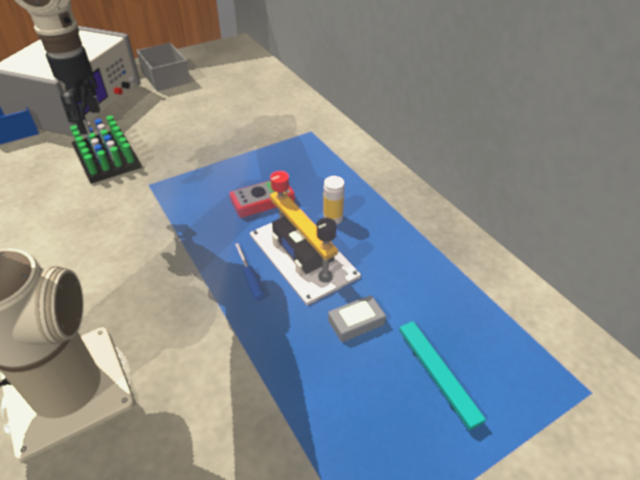

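Top view: the candidates are the yellow bar (275,270) and a teal look-alike bar (470,250). The red knob is at (223,266) and the black one at (326,265). The meter is at (173,270), the can at (243,208), the spare at (386,277) and the driver at (285,342). I choose the yellow bar with its red and black knobs and check it in a close crop.

Run:
```python
import cv2,numpy as np
t=cv2.imread("pics/top0.png")[235:325,205:350]; s=cv2.imread("pics/side0.png")[160:310,235:370]
a=cv2.resize(t,None,fx=5,fy=5,interpolation=cv2.INTER_CUBIC); cv2.imwrite("pics/c1.png",a)
a=cv2.resize(s,None,fx=4,fy=4,interpolation=cv2.INTER_CUBIC); cv2.imwrite("pics/c2.png",a)
```

```text
(no output)
```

View pics/c1.png

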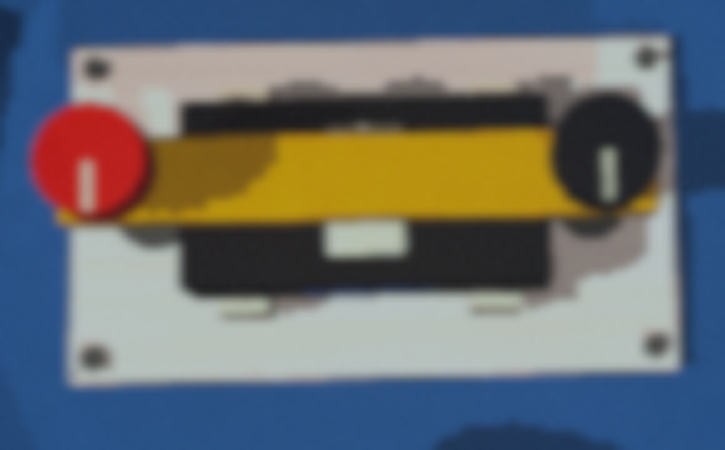

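View pics/c2.png

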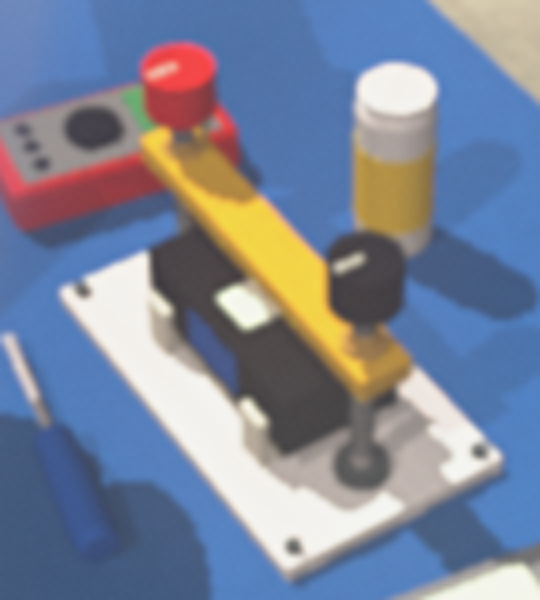

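```bash
cat > m.py <<'E'
import numpy as np
from workcell import bot
def ray(n,u,v):
    i=bot.camera_info(n); P=np.array(i["pose"]); f=240/np.tan(np.radians(i["vertical_fov"]/2))
    return P[:3,3],P[:3,:3]@np.array([(u-i["cx"])/f,-(v-i["cy"])/f,-1])
def atz(n,u,v,z): c,d=ray(n,u,v); return c+d*(z-c[2])/d[2]
def tri(a,b):
    c1,d1=ray("top",*a); c2,d2=ray("side",*b)
    s=np.linalg.lstsq(np.c_[d1,-d2],c2-c1,rcond=None)[0]; p,q=c1+s[0]*d1,c2+s[1]*d2
    return (p+q)/2,np.linalg.norm(p-q)
E
python3 - <<'E'
from m import *
T=lambda x,y:(205+(x+.5)/5-.5,235+(y+.5)/5-.5); S=lambda x,y:(235+(x+.5)/4-.5,160+(y+.5)/4-.5)
np.set_printoptions(precision=4,suppress=True)
for n,a,b in(("red",(89,158),(180,70)),("black",(606,152),(366,263))):
    print(n,atz("top",*T(*a),.17),atz("side",*S(*b),.17),tri(T(*a),S(*b)))
c=[atz("top",*T(*p),.012) for p in((70,47),(672,37),(680,370),(70,385))]; print(np.array(c)); print(np.mean(c,0),[np.linalg.norm(c[i]-c[i-1]) for i in range(4)])
c=[atz("side",*S(*p),.012) for p in((505,463),(290,572),(60,293))]; print(np.array(c))
for n,p,z in(("can",(240,200),.115),("meter",(173,270),.037),("spare",(386,277),.032)): print(n,atz("top",*p,z))
for p in((229,333),(310,346)): print("drv",atz("top",*p,.012))
E
```

```text
red [0.5276 0.1552 0.17  ] [0.5267 0.1543 0.17  ] (array([0.5275, 0.1555, 0.1689]), np.float64(0.00047644025591943957))
black [ 0.5331 -0.0233  0.17  ] [ 0.5325 -0.0259  0.17  ] (array([ 0.5337, -0.0235,  0.1674]), np.float64(0.0005069748729703541))
[[ 0.5961  0.1944  0.012 ]
 [ 0.6054 -0.0573  0.012 ]
 [ 0.4666 -0.0615  0.012 ]
 [ 0.4562  0.1868  0.012 ]]
[0.5311 0.0656 0.012 ] [np.float64(0.14003057752865175), np.float64(0.25190695687066655), np.float64(0.13888877378116862), np.float64(0.24854493267358313)]
[[ 0.6043 -0.0577  0.012 ]
 [ 0.4667 -0.0619  0.012 ]
 [ 0.4552  0.1867  0.012 ]]
can [0.6625 0.1386 0.115 ]
meter [0.5364 0.2779 0.037 ]
spare [ 0.5309 -0.152   0.032 ]
drv [0.4138 0.1636 0.012 ]
drv [ 0.3908 -0.0002  0.012 ]
```

Both views agree to about 2 mm: red knob (0.5275, 0.155), black knob (0.5333, -0.0245), 179 mm apart against the expected 180, and the heights fit. Everything else is below 0.12 m, so there is room at knob height. I move over the red knob and turn counter-clockwise for wrist room.

>>> step_arm(
  targets="1 0.607 -0.584 -0.04 0 0 0.9;1 0.607 -0.584 -0.04 0 0 0.9;1 0.607 -0.584 -0.04 0 0 0.9;1 0.607 -0.584 -0.04 0 0 0.9;1 0.607 -0.584 -0.04 0 0 0.9;1 0.607 -0.584 -0.04 0 0 0.9;1 0.607 -0.584 -0.04 0 0 0.9;1 0.607 -0.584 -0.04 0 0 0.9;1 0.607 -0.584 -0.04 0 0 0.9;1 0.607 -0.584 -0.04 0 0 0.9",
)

```text
clock: 0.93
eef_pos: [0.502, 0.1788, 0.2126]
tool_rot: [-0.121, 0.993, -0.0, -0.0]
ft_force: [0.5, 0.5, -0.3]
grip_width: 0.0854
grasp_force: 0.0
```

>>> step_arm(
  targets="1 0 0 0 0 0 0;1 0 0 0 0 0 0;1 0 0 0 0 0 0;1 0 0 0 0 0 0",
)

```text
clock: 1.27
eef_pos: [0.5003, 0.1813, 0.2128]
tool_rot: [-0.121, 0.993, 0.0, -0.001]
ft_force: [-0.2, 0.2, 0.3]
grip_width: 0.0854
grasp_force: 0.0
```

>>> step_arm(
  targets="1 0.0544 -0.0526 0 0 0 0;1 0.0544 -0.0526 0 0 0 0;1 0.0544 -0.0526 -0.08 0 0 0;1 0.0544 -0.0526 -0.1536 0 0 0;1 0.0544 -0.0526 -0.1536 0 0 0;1 0.0544 -0.0526 -0.1536 0 0 0",
)

```text
clock: 1.77
eef_pos: [0.5257, 0.1549, 0.1348]
tool_rot: [-0.122, 0.993, -0.0, -0.003]
ft_force: [0.4, 0.0, 1.1]
grip_width: 0.0857
grasp_force: 0.0
```

```bash
cat > s.py <<'E'
from workcell import bot
import numpy as np
o=bot.get_obs(); q=o["tool_rot"]; np.set_printoptions(precision=4,suppress=True)
print("t",round(o["clock"],2),"pos",o["eef_pos"],"yaw",round(2*np.arctan2(q[1],q[0]) -np.pi/2,4),"tq",o["ft_torque"],"F",o["ft_force"],"q6",round(o["joint_pos"][5],3),"tau6",o["tau"][5],"v6",o["joint_vel"][5],"w",o["grip_width"],o["grasp_force"])
E
python3 s.py; python3 -c "
from workcell import bot
import cv2
a=bot.camera('side')[120:300,200:420,::-1]; cv2.imwrite('pics/g1.png',cv2.resize(a,None,fx=3,fy=3))"
```

```text
t 1.77 pos [0.5257 0.1549 0.1348] yaw 1.8148 tq [-0.0046 -0.0287 -0.0236] F [0.4348 0.0176 1.1424] q6 0.042 tau6 0.002367354609305039 v6 -0.0014956452677487915 w 0.08570474812355872 0.0
```

View pics/g1.png

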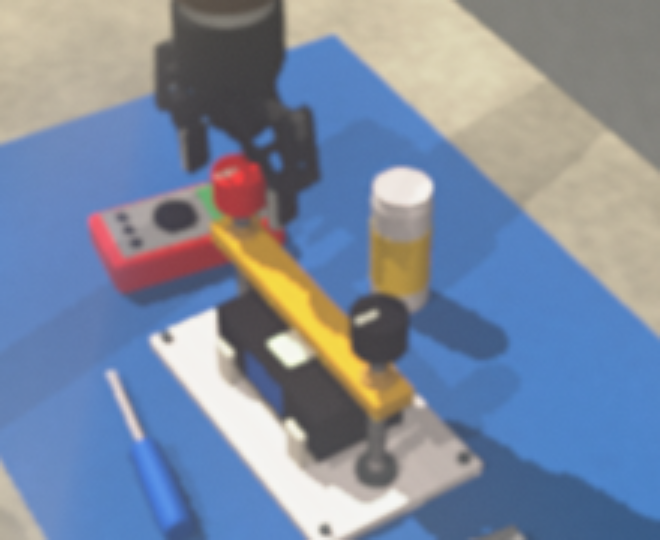

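The open fingers straddle the red knob: tips at about (190,160) and (290,210), knob at (240,187). I close on it.

>>> step_arm(
  targets="1 0.003 0 0.002 0 0 0;-1 0.003 0 0.002 0 0 0;-1 0.003 0 0.002 0 0 0;-1 0.003 0 0.002 0 0 0;-1 0.003 0 0.002 0 0 0;-1 0.003 0 0.002 0 0 0;-1 0.003 0 0.002 0 0 0;-1 0.003 0 0.002 0 0 0",
)

```text
clock: 2.48
eef_pos: [0.53, 0.1576, 0.1395]
tool_rot: [-0.122, 0.993, 0.003, 0.001]
ft_force: [-2.7, 7.5, 7.5]
grip_width: 0.0387
grasp_force: 60.0
```

```bash
python3 s.py
```

```text
t 2.48 pos [0.53   0.1576 0.1395] yaw 1.8149 tq [ 1.6207  0.8467 -0.0578] F [-2.7466  7.4897  7.5125] q6 0.041 tau6 -0.02460809948388487 v6 -0.0007128579781105796 w 0.03874475934082469 59.986698031425476
```

>>> step_arm(
  targets="-1 0.002 0.005 0.006 0 0 -0.0955;-1 0.002 0.005 0.006 0 0 -0.191;-1 0.002 0.005 0.006 0 0 -0.2865;-1 0.002 0.005 0.006 0 0 -0.382;-1 0.002 0.005 0.006 0 0 -0.4775;-1 0.002 0.005 0.006 0 0 -0.573;-1 0.002 0.005 0.006 0 0 -0.6685;-1 0.002 0.005 0.006 0 0 -0.764;-1 0.002 0.005 0.006 0 0 -0.8595;-1 0.002 0.005 0.006 0 0 -0.955",
)

```text
clock: 3.32
eef_pos: [0.5298, 0.1563, 0.1396]
tool_rot: [0.253, 0.967, -0.001, -0.001]
ft_force: [-1.6, -0.9, -3.1]
grip_width: 0.0385
grasp_force: 63.9
```

```bash
python3 s.py
```

```text
t 3.32 pos [0.5298 0.1563 0.1396] yaw 1.0595 tq [-0.0546  0.0573  0.2646] F [-1.5996 -0.9038 -3.0922] q6 0.798 tau6 -0.4928411543369293 v6 0.8905358650218042 w 0.03845956388541458 63.93515110015869
```

Free-running torque is 0.265 Nm, and the left knob is at about 0.755 rad, so the bar is level. I do another 0.75 on the left, ending with a short slow part.

>>> step_arm(
  targets="-1 0 0 0 0 0 -0.0955;-1 0 0 0 0 0 -0.191;-1 0 0 0 0 0 -0.2865;-1 0 0 0 0 0 -0.382;-1 0 0 0 0 0 -0.4775;-1 0 0 0 0 0 -0.573;-1 0 0 0 0 0 -0.6685;-1 0 0 0 0 0 -0.764;-1 0 0 0 0 0 -0.8595;-1 0 0 0 0 0 -0.955",
)

```text
clock: 4.15
eef_pos: [0.5288, 0.1553, 0.1395]
tool_rot: [0.59, 0.808, -0.002, -0.001]
ft_force: [-4.7, -3.1, -0.6]
grip_width: 0.0384
grasp_force: 64.2
```

```bash
python3 s.py
```

```text
t 4.15 pos [0.5288 0.1553 0.1395] yaw 0.309 tq [-0.5663  0.5492  0.2836] F [-4.7435 -3.0853 -0.6319] q6 1.548 tau6 -0.4867187328636646 v6 0.8881471825491764 w 0.03841681533124623 64.17070269584656
```

>>> step_arm(
  targets="-1 0 0 0 0 0 -0.955;1 0 0 0 0 0 0;1 0 0 0 0 0 0;1 0 0 0 0 0 0;1 0 0 0 0 0 0;1 0 0 0 0 0 0;1 0 0 0.07 0 0 0;1 0 0 0.14 0 0 0.1;1 0.012 -0.08 0.14 0 0 0.2;1 0.012 -0.16 0.14 0 0 0.35",
)

```text
clock: 4.98
eef_pos: [0.5397, 0.0794, 0.2133]
tool_rot: [0.47, 0.883, 0.002, 0.003]
ft_force: [0.4, -1.0, -0.4]
grip_width: 0.0853
grasp_force: 0.0
```

```bash
python3 s.py
```

```text
t 4.98 pos [0.5397 0.0794 0.2133] yaw 0.5919 tq [-0.091  -0.0209 -0.0224] F [ 0.3843 -0.9935 -0.388 ] q6 1.125 tau6 2.0536036044359207 v6 -2.2158395399208533 w 0.08534631978292138 0.0
```

I left a stray turn in the first row, so the left knob may have gained up to 0.12 rad. I'll check it from the pointer mark while the arm is at the black knob.

>>> step_arm(
  targets="1 0 -0.08 0 0 0 0.15;1 0 -0.16 0 0 0 0.3;1 0 -0.2 0 0 0 0.45;1 0 -0.2 0 0 0 0.6;1 0 -0.2 0 0 0 0.6;1 0 -0.2 -0.07 0 0 0.6;1 0 -0.2 -0.14 0 0 0.6;1 0 -0.2 -0.14 0 0 0.6;1 0 -0.2 -0.14 0 0 0.6",
)

```text
clock: 5.73
eef_pos: [0.5351, -0.021, 0.1389]
tool_rot: [0.256, 0.967, -0.001, -0.003]
ft_force: [-0.1, 0.5, 0.8]
grip_width: 0.0853
grasp_force: 0.0
```

```bash
python3 s.py;  python3 -c "
from workcell import bot
import cv2
a=bot.camera('top')[245:290,200:250,::-1]; b=bot.camera('side')[160:300,240:390,::-1]
a=cv2.resize(a,(400,360),interpolation=2); b=cv2.resize(b,None,fx=2.57,fy=2.57,interpolation=2)[:360]
cv2.imwrite('pics/g2.png',cv2.hconcat([a,b]))"
```

```text
t 5.73 pos [ 0.5351 -0.021   0.1389] yaw 1.0536 tq [ 0.0076 -0.0672 -0.0362] F [-0.0518  0.4647  0.7589] q6 0.478 tau6 0.018611373379826546 v6 -0.011511691455329157 w 0.0853348749306489 0.0
```

View pics/g2.png

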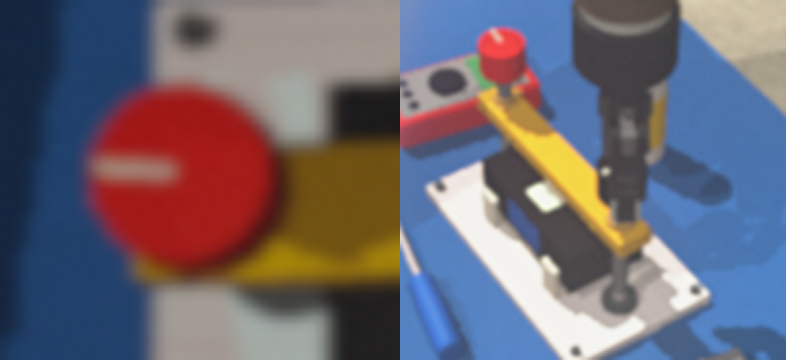

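The side view shows the fingers on the black knob. The red pointer, in the crop from (178,174) to (90,167), has gone from straight down to just past left: about 1.6 rad, so left L≈1.6. Now I close on black.

>>> step_arm(
  targets="1 0 -0.005 0 0 0 0;-1 0 -0.005 0 0 0 0;-1 0 -0.005 0 0 0 0;-1 0 -0.005 0 0 0 0;-1 0 -0.005 0 0 0 0;-1 0 -0.005 0 0 0 0;-1 0 -0.005 0 0 0 0",
)

```text
clock: 6.42
eef_pos: [0.5375, -0.024, 0.1413]
tool_rot: [0.255, 0.967, 0.001, 0.001]
ft_force: [-0.8, 2.0, 5.3]
grip_width: 0.0385
grasp_force: 59.9
```

```bash
python3 s.py
```

```text
t 6.42 pos [ 0.5375 -0.024   0.1413] yaw 1.0547 tq [ 0.3765  0.1882 -0.0935] F [-0.7648  1.973   5.3137] q6 0.471 tau6 -0.06790778366848826 v6 0.0003628859121989521 w 0.03852987511238886 59.92132544517517
```

>>> step_arm(
  targets="-1 0 0 0 0 0 -0.0955;-1 0 0 0 0 0 -0.191;-1 0 0 0 0 0 -0.2865;-1 0 0 0 0 0 -0.382;-1 0 0 0 0 0 -0.4775;-1 0 0 0 0 0 -0.573;-1 0 0 0 0 0 -0.6685;-1 0 0 0 0 0 -0.764;-1 0 0 0 0 0 -0.8595;-1 0 0 0 0 0 -0.955",
)

```text
clock: 7.25
eef_pos: [0.5362, -0.025, 0.1413]
tool_rot: [0.593, 0.805, -0.001, 0.0]
ft_force: [-5.2, -1.7, 7.6]
grip_width: 0.0386
grasp_force: 60.4
```

```bash
python3 s.py
```

```text
t 7.25 pos [ 0.5362 -0.025   0.1413] yaw 0.3011 tq [-0.2905  0.8454  0.278 ] F [-5.1913 -1.6861  7.6371] q6 1.224 tau6 -0.4829820245504379 v6 0.8904050690025397 w 0.038567455630910664 60.4478645324707
```

>>> step_arm(
  targets="-1 0 0 0 0 0 -0.0955;-1 0 0 0 0 0 -0.191;-1 0 0 0 0 0 -0.2865;-1 0 0 0 0 0 -0.382;-1 0 0 0 0 0 -0.4775;-1 0 0 0 0 0 -0.573;-1 0 0 0 0 0 -0.6685;-1 0 0 0 0 0 -0.764;-1 0 0 0 0 0 -0.8595;-1 0 0 0 0 0 -0.955",
)

```text
clock: 8.08
eef_pos: [0.5345, -0.025, 0.1412]
tool_rot: [0.847, 0.532, -0.002, -0.0]
ft_force: [-9.6, -1.8, 11.3]
grip_width: 0.0384
grasp_force: 60.8
```

```bash
python3 s.py
```

```text
t 8.08 pos [ 0.5345 -0.025   0.1412] yaw -0.4489 tq [-0.29    1.6902  0.2713] F [-9.5709 -1.7841 11.3414] q6 1.974 tau6 -0.4761033318936825 v6 0.8907489087322459 w 0.038367805467541774 60.76554000377655
```

Right is at 1.505 rad and still free. I move back to the red knob and rewind the wrist on the way.

>>> step_arm(
  targets="-1 0 0 0 0 0 0;1 0 0 0 0 0 0;1 0 0 0 0 0 0;1 0 0 0 0 0 0;1 0 0 0 0 0 0;1 0 0 0.07 0 0 0;1 0 0 0.14 0 0 0.15;1 -0.01 0.08 0.14 0 0 0.3;1 -0.01 0.16 0.14 0 0 0.45;1 -0.01 0.24 0.14 0 0 0.6",
)

```text
clock: 8.92
eef_pos: [0.5326, 0.0964, 0.2112]
tool_rot: [0.697, 0.717, 0.001, 0.001]
ft_force: [0.5, 0.1, -0.3]
grip_width: 0.0852
grasp_force: 0.0
```

>>> step_arm(
  targets="1 0 0.08 0 0 0 0.15;1 0 0.12 0 0 0 0.3;1 0 0.12 0 0 0 0.45;1 0 0.12 0 0 0 0.6;1 0 0.12 0 0 0 0.75;1 0 0.12 -0.07 0 0 0.9;1 0 0.12 -0.14 0 0 0.9;1 0 0.12 -0.14 0 0 0.9;1 0 0.12 -0.14 0 0 0.9",
)

```text
clock: 9.67
eef_pos: [0.5301, 0.1552, 0.1384]
tool_rot: [0.407, 0.913, -0.002, -0.002]
ft_force: [0.8, 0.1, 1.4]
grip_width: 0.0855
grasp_force: 0.0
```

```bash
python3 s.py
```

```text
t 9.67 pos [0.5301 0.1552 0.1384] yaw 0.7325 tq [-0.0576 -0.073  -0.0362] F [0.7941 0.1167 1.4417] q6 1.123 tau6 -0.006438559357775375 v6 -8.279504444488292e-05 w 0.08552783124879079 0.0
```

>>> step_arm(
  targets="-1 0 0.001 0 0 0 0;-1 0 0.001 0 0 0 0;-1 0 0.001 0 0 0 0;-1 0 0.001 0 0 0 0;-1 0 0.001 0 0 0 0;-1 0 0.001 0 0 0 0",
)

```text
clock: 10.17
eef_pos: [0.5308, 0.1542, 0.1425]
tool_rot: [0.407, 0.913, -0.002, 0.0]
ft_force: [-7.0, -7.0, 9.4]
grip_width: 0.0385
grasp_force: 59.8
```

```bash
python3 s.py
```

```text
t 10.17 pos [0.5308 0.1542 0.1425] yaw 0.7317 tq [-1.4079  1.3553  0.0556] F [-6.9506 -7.0035  9.44  ] q6 1.124 tau6 0.10266041150316596 v6 -0.0010941296793730575 w 0.03847538223711148 59.84528660774231
```

>>> step_arm(
  targets="-1 0 0 0 0 0 -0.0955;-1 0 0 0 0 0 -0.191;-1 0 0 0 0 0 -0.2865;-1 0 0 0 0 0 -0.382;-1 0 0 0 0 0 -0.4775;-1 0 0 0 0 0 -0.573;-1 0 0 0 0 0 -0.6685;-1 0 0 0 0 0 -0.764;-1 0 0 0 0 0 -0.8595;-1 0 0 0 0 0 -0.955",
)

```text
clock: 11.0
eef_pos: [0.5282, 0.1532, 0.1425]
tool_rot: [0.715, 0.699, -0.004, -0.0]
ft_force: [-13.6, -8.0, 15.1]
grip_width: 0.0384
grasp_force: 60.7
```

```bash
python3 s.py
```

```text
t 11.0 pos [0.5282 0.1532 0.1425] yaw -0.0217 tq [-1.8046  2.8288  0.2992] F [-13.6042  -8.0335  15.0921] q6 1.877 tau6 -0.44359685853123665 v6 0.8901820238417769 w 0.038442652727895515 60.749303698539734
```

>>> step_arm(
  targets="-1 0 0 0 0 0 0;1 0 0 0 0 0 0;1 0 0 0 0 0 0;1 0 0 0 0 0 0;1 0 0 0 0 0 0;1 0 0 0.07 0 0 0;1 0 0 0.14 0 0 0.15;1 0.008 -0.08 0.14 0 0 0.3;1 0.008 -0.16 0.14 0 0 0.45;1 0.008 -0.24 0.14 0 0 0.6",
)

```text
clock: 11.83
eef_pos: [0.5371, 0.0408, 0.2113]
tool_rot: [0.532, 0.847, 0.001, 0.001]
ft_force: [1.2, 0.3, -0.8]
grip_width: 0.0854
grasp_force: 0.0
```

>>> step_arm(
  targets="1 0 -0.08 0 0 0 0.15;1 0 -0.12 0 0 0 0.3;1 0 -0.12 0 0 0 0.45;1 0 -0.12 0 0 0 0.6;1 0 -0.12 0 0 0 0.75;1 0 -0.12 -0.07 0 0 0.9;1 0 -0.12 -0.14 0 0 0.9;1 0 -0.12 -0.14 0 0 0.9;1 0 -0.12 -0.14 0 0 0.9",
)

```text
clock: 12.58
eef_pos: [0.5345, -0.0187, 0.1388]
tool_rot: [0.21, 0.978, -0.0, -0.003]
ft_force: [0.2, -1.0, 0.6]
grip_width: 0.0856
grasp_force: 0.0
```

```bash
python3 s.py
```

```text
t 12.58 pos [ 0.5345 -0.0187  0.1388] yaw 1.1479 tq [-0.0045 -0.008  -0.019 ] F [ 0.2395 -0.9767  0.6416] q6 0.388 tau6 -0.00624443797278218 v6 -0.0006126485682211088 w 0.08558876755968353 0.0
```

>>> step_arm(
  targets="-1 0 0 0 0 0 0;-1 0 0 0 0 0 0;-1 0 0 0 0 0 0;-1 0 0 0 0 0 0;-1 0 0 0 0 0 0;-1 0 0 0 0 0 0",
)

```text
clock: 13.08
eef_pos: [0.536, -0.023, 0.1433]
tool_rot: [0.211, 0.977, -0.004, 0.002]
ft_force: [-5.6, -10.6, 10.0]
grip_width: 0.0382
grasp_force: 59.7
```

```bash
python3 s.py
```

```text
t 13.08 pos [ 0.536  -0.023   0.1433] yaw 1.1455 tq [-2.3421  1.2997  0.1258] F [ -5.5771 -10.635   10.016 ] q6 0.387 tau6 0.0909972726367414 v6 0.0002205901508405435 w 0.03820049534169651 59.73758518695831
```

>>> step_arm(
  targets="-1 0 0 0 0 0 -0.0955;-1 0 0 0 0 0 -0.191;-1 0 0 0 0 0 -0.2865;-1 0 0 0 0 0 -0.382;-1 0 0 0 0 0 -0.4775",
)

```text
clock: 13.5
eef_pos: [0.5359, -0.0232, 0.1433]
tool_rot: [0.391, 0.92, -0.004, 0.003]
ft_force: [-6.9, -10.8, 11.0]
grip_width: 0.0384
grasp_force: 59.8
```

```bash
python3 s.py
```

```text
t 13.5 pos [ 0.5359 -0.0232  0.1433] yaw 0.7671 tq [-2.4342  1.4233  0.2642] F [ -6.8923 -10.824   10.9807] q6 0.766 tau6 -0.4859757609665394 v6 0.8910862751674045 w 0.03843085436486151 59.80233371257782
```

>>> step_arm(
  targets="-1 -0.003 -0.008 0.004 0 0 -0.0955;-1 -0.003 -0.008 0.004 0 0 -0.191;-1 -0.003 -0.008 0.004 0 0 -0.2865;-1 -0.003 -0.008 0.004 0 0 -0.382;-1 -0.003 -0.008 0.004 0 0 -0.4775",
)

```text
clock: 13.92
eef_pos: [0.5355, -0.0234, 0.1434]
tool_rot: [0.555, 0.832, 0.0, 0.001]
ft_force: [1.4, -1.2, -0.7]
grip_width: 0.0384
grasp_force: 63.4
```

```bash
python3 s.py
```

```text
t 13.92 pos [ 0.5355 -0.0234  0.1434] yaw 0.3947 tq [-0.4535  0.0958  0.2451] F [ 1.4045 -1.1688 -0.6792] q6 1.133 tau6 -0.48604991286993027 v6 0.8877722068030884 w 0.038432868620505406 63.40287208557129
```

>>> step_arm(
  targets="-1 0 0 0 0 0 0;1 0 0 0 0 0 0;1 0 0 0 0 0 0;1 0 0 0 0 0 0;1 0 0 0 0 0 0;1 0 0 0.07 0 0 0;1 0 0 0.14 0 0 0.15;1 -0.01 0.08 0.14 0 0 0.3;1 -0.01 0.16 0.14 0 0 0.45;1 -0.01 0.24 0.14 0 0 0.6",
)

```text
clock: 14.75
eef_pos: [0.53, 0.0979, 0.2136]
tool_rot: [0.342, 0.94, 0.001, 0.001]
ft_force: [0.8, 0.2, -0.6]
grip_width: 0.0852
grasp_force: 0.0
```

>>> step_arm(
  targets="1 0 0.08 0 0 0 0.15;1 0 0.114 0 0 0 0.3;1 0 0.114 0 0 0 0.35;1 0 0.114 -0.07 0 0 0.35;1 0 0.114 -0.14 0 0 0.35;1 0 0.114 -0.14 0 0 0.35;1 0 0.114 -0.14 0 0 0.35",
)

```text
clock: 15.33
eef_pos: [0.5277, 0.1538, 0.1408]
tool_rot: [0.211, 0.977, -0.001, -0.002]
ft_force: [0.9, -0.1, 0.3]
grip_width: 0.0855
grasp_force: 0.0
```

```bash
python3 s.py
```

```text
t 15.33 pos [0.5277 0.1538 0.1408] yaw 1.1447 tq [ 0.0056 -0.0301 -0.0399] F [ 0.8848 -0.1232  0.2646] q6 0.71 tau6 -0.002501903582015075 v6 0.0008448238799388205 w 0.08553376518353885 0.0
```

>>> step_arm(
  targets="-1 0 0 0 0 0 0;-1 0 0 0 0 0 0;-1 0 0 0 0 0 0;-1 0 0 0 0 0 0;-1 0 0 0 0 0 0;-1 0 0 0 0 0 0",
)

```text
clock: 15.83
eef_pos: [0.5315, 0.1555, 0.1448]
tool_rot: [0.212, 0.977, 0.002, 0.002]
ft_force: [0.7, 2.6, 6.1]
grip_width: 0.0382
grasp_force: 59.9
```

```bash
python3 s.py
```

```text
t 15.83 pos [0.5315 0.1555 0.1448] yaw 1.1445 tq [0.5762 0.0168 0.0089] F [0.657  2.5853 6.0523] q6 0.71 tau6 -0.0473636481910944 v6 0.00034413731058170174 w 0.03818736459872968 59.91730213165283
```

>>> step_arm(
  targets="-1 0 0 0 0 0 -0.0955;-1 0 0 0 0 0 -0.191;-1 0 0 0 0 0 -0.2865;-1 0 0 0 0 0 -0.382;-1 0 0 0 0 0 -0.4775",
)

```text
clock: 16.25
eef_pos: [0.5307, 0.1544, 0.1448]
tool_rot: [0.392, 0.92, 0.001, 0.002]
ft_force: [-1.8, 0.1, 8.1]
grip_width: 0.0382
grasp_force: 60.4
```

```bash
python3 s.py
```

```text
t 16.25 pos [0.5307 0.1544 0.1448] yaw 0.7662 tq [-0.0822  0.4306  0.2265] F [-1.8068  0.0999  8.1158] q6 1.088 tau6 -0.48831554129719734 v6 0.8913385568721056 w 0.03819614279659796 60.3803676366806
```

>>> step_arm(
  targets="-1 0 0 0.003 0 0 -0.0955;-1 0 0 0.003 0 0 -0.191;-1 0 0 0.003 0 0 -0.2865;-1 0 0 0.003 0 0 -0.382;-1 0 0 0.003 0 0 -0.4775",
)

```text
clock: 16.67
eef_pos: [0.5296, 0.1537, 0.1449]
tool_rot: [0.556, 0.831, -0.0, 0.001]
ft_force: [-2.1, -1.5, 3.8]
grip_width: 0.038
grasp_force: 61.7
```

```bash
python3 s.py
```

```text
t 16.67 pos [0.5296 0.1537 0.1449] yaw 0.391 tq [-0.2846  0.3582  0.2853] F [-2.1255 -1.5425  3.7691] q6 1.463 tau6 -0.43950609862804413 v6 0.8901936676233565 w 0.03804964057310691 61.71389579772949
```

>>> step_arm(
  targets="-1 0 0 0 0 0 0;1 0 0 0 0 0 0;1 0 0 0 0 0 0;1 0 0 0 0 0 0;1 0 0 0 0 0 0;1 0 0 0.07 0 0 0;1 0 0 0.14 0 0 0.15;1 0.011 -0.08 0.14 0 0 0.3;1 0.011 -0.16 0.14 0 0 0.45;1 0.011 -0.24 0.14 0 0 0.6",
)

```text
clock: 17.5
eef_pos: [0.536, 0.0388, 0.2146]
tool_rot: [0.348, 0.938, 0.0, 0.001]
ft_force: [0.8, -0.3, -0.4]
grip_width: 0.0854
grasp_force: 0.0
```

>>> step_arm(
  targets="1 0 -0.08 0 0 0 0.15;1 0 -0.113 0 0 0 0.3;1 0 -0.113 0 0 0 0.4;1 0 -0.113 -0.07 0 0 0.4;1 0 -0.113 -0.146 0 0 0.4;1 0 -0.113 -0.146 0 0 0.4;1 0 -0.113 -0.146 0 0 0.4",
)

```text
clock: 18.08
eef_pos: [0.5332, -0.0171, 0.1391]
tool_rot: [0.201, 0.98, -0.0, -0.003]
ft_force: [0.3, 0.8, 0.0]
grip_width: 0.0852
grasp_force: 0.0
```

```bash
python3 s.py
```

```text
t 18.08 pos [ 0.5332 -0.0171  0.1391] yaw 1.1663 tq [-0.02    0.0098 -0.0127] F [0.2783 0.7593 0.0169] q6 0.372 tau6 -0.00254181279160548 v6 0.0012297415318148878 w 0.08524465950526487 0.0
```

>>> step_arm(
  targets="-1 0 0 0 0 0 0;-1 0 0 0 0 0 0;-1 0 0 0 0 0 0;-1 0 0 0 0 0 0;-1 0 0 0 0 0 0;-1 0 0 0 0 0 0",
)

```text
clock: 18.58
eef_pos: [0.5349, -0.0225, 0.1443]
tool_rot: [0.203, 0.979, -0.006, 0.002]
ft_force: [-6.9, -12.7, 12.2]
grip_width: 0.0387
grasp_force: 59.6
```

```bash
python3 s.py
```

```text
t 18.58 pos [ 0.5349 -0.0225  0.1443] yaw 1.1629 tq [-3.0845  1.6326  0.0217] F [ -6.8639 -12.674   12.1836] q6 0.373 tau6 0.06708913715556264 v6 -0.0015766654001406453 w 0.03866112577740664 59.580329060554504
```

>>> step_arm(
  targets="-1 0 0 0 0 0 -0.0955;-1 0 0 0 0 0 -0.191;-1 0 0 0 0 0 -0.2865;-1 0 0 0 0 0 -0.382;-1 0 0 0 0 0 -0.4775",
)

```text
clock: 19.0
eef_pos: [0.535, -0.0223, 0.1443]
tool_rot: [0.383, 0.924, -0.005, 0.003]
ft_force: [-6.7, -12.3, 12.8]
grip_width: 0.0384
grasp_force: 59.6
```

```bash
python3 s.py
```

```text
t 19.0 pos [ 0.535  -0.0223  0.1443] yaw 0.7849 tq [-2.9651  1.6275  0.2516] F [ -6.6672 -12.2775  12.7732] q6 0.751 tau6 -0.413348525762558 v6 0.8922176067063216 w 0.03843300710312468 59.575751423835754
```

>>> step_arm(
  targets="-1 -0.003 -0.01 0.004 0 0 -0.0955;-1 -0.003 -0.01 0.004 0 0 -0.191;-1 -0.003 -0.01 0.004 0 0 -0.2865;-1 -0.003 -0.01 0.004 0 0 -0.382;-1 -0.003 -0.01 0.004 0 0 -0.4775",
)

```text
clock: 19.42
eef_pos: [0.535, -0.0223, 0.1445]
tool_rot: [0.547, 0.837, 0.0, 0.002]
ft_force: [1.5, -0.6, -0.2]
grip_width: 0.0384
grasp_force: 63.2
```

```bash
python3 s.py
```

```text
t 19.42 pos [ 0.535  -0.0223  0.1445] yaw 0.4137 tq [-0.3443  0.135   0.4005] F [ 1.4668 -0.5789 -0.1845] q6 1.116 tau6 -0.3493663016706705 v6 0.8895831281588245 w 0.038403944618729265 63.163830041885376
```

Torque has risen to 0.40, so the right screw carries about 34 N. Together with the earlier readings this puts the pack top near 71.0 mm, about 55 N in all, with the left end 2.6 mm high. The target is then L≈3.5, R≈2.75. I back the right knob off 0.25 rad and transfer.

>>> step_arm(
  targets="-1 0 0 0 0 0 0;-1 0 0 0 0 0 0.08;-1 0 0 0 0 0 0.16;-1 0 0 0 0 0 0.24;-1 0 0 0 0 0 0.32;-1 0 0 0 0 0 0.32;-1 0 0 0 0 0 0.32",
)

```text
clock: 20.0
eef_pos: [0.5349, -0.0224, 0.1444]
tool_rot: [0.436, 0.9, 0.0, 0.002]
ft_force: [-0.2, -1.0, 5.2]
grip_width: 0.0382
grasp_force: 63.6
```

```bash
python3 s.py
```

```text
t 20.0 pos [ 0.5349 -0.0224  0.1444] yaw 0.6677 tq [-0.6003  0.2352  0.2831] F [-0.2193 -0.9815  5.2253] q6 0.862 tau6 0.27856028638780117 v6 0.011124701898357233 w 0.038158792225842966 63.62419366836548
```

>>> step_arm(
  targets="1 0 0 0 0 0 0;1 0 0 0 0 0 0;1 0 0 0 0 0 0;1 0 0 0 0 0 0;1 0 0 0.07 0 0 0;1 0 0 0.14 0 0 0.15;1 -0.01 0.08 0.14 0 0 0.3;1 -0.01 0.16 0.14 0 0 0.45;1 -0.01 0.24 0.14 0 0 0.55",
)

```text
clock: 20.75
eef_pos: [0.5289, 0.0986, 0.2136]
tool_rot: [0.232, 0.973, 0.001, 0.001]
ft_force: [1.3, -0.1, 0.5]
grip_width: 0.0857
grasp_force: 0.0
```

```bash
python3 s.py
```

```text
t 20.75 pos [0.5289 0.0986 0.2136] yaw 1.1016 tq [-0.0112 -0.019  -0.039 ] F [ 1.3028 -0.0646  0.5426] q6 0.653 tau6 -0.19783386960625648 v6 -0.012451991545621481 w 0.08573822386336842 0.0
```

>>> step_arm(
  targets="1 0.003 0.08 0 0 0 0;1 0.003 0.113 0 0 0 0;1 0.003 0.113 0 0 0 0;1 0.003 0.113 -0.07 0 0 0;1 0.003 0.113 -0.14 0 0 0;1 0.003 0.113 -0.14 0 0 0;1 0.003 0.113 -0.14 0 0 0",
)

```text
clock: 21.33
eef_pos: [0.5282, 0.1531, 0.141]
tool_rot: [0.234, 0.972, -0.002, -0.003]
ft_force: [0.0, 1.0, 0.1]
grip_width: 0.0856
grasp_force: 0.0
```

>>> step_arm(
  targets="-1 0 0 0 0 0 0;-1 0 0 0 0 0 0;-1 0 0 0 0 0 0;-1 0 0 0 0 0 0;-1 0 0 0 0 0 0;-1 0 0 0 0 0 0",
)

```text
clock: 21.83
eef_pos: [0.5319, 0.1552, 0.1452]
tool_rot: [0.234, 0.972, 0.002, 0.002]
ft_force: [0.5, 1.2, 7.2]
grip_width: 0.0385
grasp_force: 59.9
```

```bash
python3 s.py
```

```text
t 21.83 pos [0.5319 0.1552 0.1452] yaw 1.0993 tq [ 0.2301  0.0222 -0.1086] F [0.514  1.2152 7.2311] q6 0.755 tau6 -0.08099245140329003 v6 0.0011551044933979875 w 0.038467183308676475 59.855228662490845
```

>>> step_arm(
  targets="-1 0 0 0.004 0 0 -0.0955;-1 0 0 0.006 0 0 -0.191;-1 0 0 0.006 0 0 -0.2865",
)

```text
clock: 22.08
eef_pos: [0.5313, 0.1544, 0.1453]
tool_rot: [0.343, 0.939, 0.0, 0.001]
ft_force: [4.5, 0.0, -5.9]
grip_width: 0.0381
grasp_force: 62.1
```

```bash
python3 s.py
```

```text
t 22.08 pos [0.5313 0.1544 0.1453] yaw 0.8715 tq [ 0.0857 -0.845   0.3037] F [ 4.4534  0.0416 -5.8617] q6 0.983 tau6 -0.41410996578633785 v6 0.8896891939741925 w 0.038064288838568196 62.12862968444824
```

>>> step_arm(
  targets="-1 0 0 0 0 0 -0.0955;-1 0 0 0 0 0 -0.191;-1 0 0 0 0 0 -0.25",
)

```text
clock: 22.33
eef_pos: [0.5308, 0.1538, 0.1453]
tool_rot: [0.433, 0.901, -0.001, 0.001]
ft_force: [2.6, -1.5, -5.4]
grip_width: 0.0381
grasp_force: 62.3
```

```bash
python3 s.py
```

```text
t 22.33 pos [0.5308 0.1538 0.1453] yaw 0.6754 tq [-0.253  -0.6189  0.3495] F [ 2.5993 -1.4642 -5.4107] q6 1.178 tau6 0.09452998638153076 v6 0.5204137541285349 w 0.03805769057430911 62.31820464134216
```

The left reading suggests about 21–26 N. To cancel friction I compare counter-clockwise and clockwise readings around this angle.

>>> step_arm(
  targets="-1 0 0 0 0 0 0;-1 0 0 0 0 0 0.0955;-1 0 0 0 0 0 0.191;-1 0 0 0 0 0 0.2865",
)

```text
clock: 22.67
eef_pos: [0.5314, 0.1545, 0.1453]
tool_rot: [0.326, 0.945, 0.0, 0.001]
ft_force: [5.7, 1.8, -7.7]
grip_width: 0.0386
grasp_force: 62.0
```

```bash
python3 s.py
```

```text
t 22.67 pos [0.5314 0.1545 0.1453] yaw 0.9071 tq [ 0.2822 -1.1581 -0.2149] F [ 5.6706  1.8185 -7.7174] q6 0.947 tau6 0.5389407835900784 v6 -0.889708818011338 w 0.038644515323929346 62.00285017490387
```

>>> step_arm(
  targets="-1 0 0 0 0 0 0.0955;-1 0 0 0 0 0 0.191",
)

```text
clock: 22.83
eef_pos: [0.5318, 0.155, 0.1453]
tool_rot: [0.254, 0.967, 0.001, 0.001]
ft_force: [6.3, 1.9, -9.6]
grip_width: 0.0382
grasp_force: 61.9
```

```bash
python3 s.py
```

```text
t 22.83 pos [0.5318 0.155  0.1453] yaw 1.0572 tq [ 0.5681 -1.2723 -0.2533] F [ 6.3468  1.8884 -9.5724] q6 0.797 tau6 0.5054326169192791 v6 -0.890669198328045 w 0.038183946663780347 61.948025822639465
```

>>> step_arm(
  targets="-1 0 0 0 0 0 0;-1 0 0 0 0 0 -0.0955;-1 0 0 0 0 0 -0.191;-1 0 0 0 0 0 -0.2865",
)

```text
clock: 23.17
eef_pos: [0.5312, 0.1543, 0.1453]
tool_rot: [0.364, 0.932, -0.0, 0.001]
ft_force: [4.3, -0.9, -6.5]
grip_width: 0.0384
grasp_force: 62.0
```

```bash
python3 s.py
```

```text
t 23.17 pos [0.5312 0.1543 0.1453] yaw 0.8263 tq [-0.1109 -0.9081  0.3227] F [ 4.3143 -0.9253 -6.4811] q6 1.028 tau6 -0.4052552953362465 v6 0.8913135521551765 w 0.03836796176017489 62.01835513114929
```

>>> step_arm(
  targets="-1 0 0 0 0 0 -0.0955;-1 0 0 0 0 0 -0.191",
)

```text
clock: 23.33
eef_pos: [0.5308, 0.1538, 0.1453]
tool_rot: [0.433, 0.902, -0.0, 0.001]
ft_force: [2.9, -1.8, -5.7]
grip_width: 0.038
grasp_force: 62.3
```

```bash
python3 s.py
```

```text
t 23.33 pos [0.5308 0.1538 0.1453] yaw 0.6762 tq [-0.3201 -0.6989  0.3362] F [ 2.8627 -1.7946 -5.7461] q6 1.178 tau6 -0.3713794704526663 v6 0.8907734230323334 w 0.038010096392516575 62.26813316345215
```

>>> step_arm(
  targets="-1 0 0 0 0 0 0;1 0 0 0 0 0 0;1 0 0 0 0 0 0;1 0 0 0 0 0 0;1 0 0 0 0 0 0;1 0 0 0.07 0 0 0;1 0 0 0.14 0 0 0.1;1 0.007 -0.08 0.14 0 0 0.2;1 0.007 -0.16 0.14 0 0 0.3;1 0.007 -0.24 0.14 0 0 0.4",
)

```text
clock: 24.17
eef_pos: [0.5343, 0.0341, 0.2173]
tool_rot: [0.282, 0.959, 0.001, 0.001]
ft_force: [1.4, -0.6, -0.3]
grip_width: 0.085
grasp_force: 0.0
```

>>> step_arm(
  targets="1 0 -0.08 0 0 0 0;1 0 -0.123 0 0 0 0;1 0 -0.123 0 0 0 0;1 0 -0.123 -0.07 0 0 0;1 0 -0.123 -0.142 0 0 0;1 0 -0.123 -0.142 0 0 0;1 0 -0.123 -0.142 0 0 0",
)

```text
clock: 24.75
eef_pos: [0.5318, -0.0264, 0.1436]
tool_rot: [0.285, 0.959, -0.0, -0.003]
ft_force: [-0.2, 0.5, 1.2]
grip_width: 0.0854
grasp_force: 0.0
```

```bash
python3 s.py
```

```text
t 24.75 pos [ 0.5318 -0.0264  0.1436] yaw 0.9931 tq [ 0.0347 -0.003  -0.0482] F [-0.1841  0.5368  1.173 ] q6 0.528 tau6 -0.0001866759248514427 v6 -0.00021365813840665417 w 0.08543002796776027 0.0
```

>>> step_arm(
  targets="-1 0 0 0 0 0 0;-1 0 0 0 0 0 0;-1 0 0 0 0 0 0;-1 0 0 0 0 0 0;-1 0 0 0.004 0 0 0;-1 0 0 0.004 0 0 0;-1 0 0 0.004 0 0 0",
)

```text
clock: 25.33
eef_pos: [0.5372, -0.0241, 0.1483]
tool_rot: [0.284, 0.959, 0.004, 0.003]
ft_force: [5.9, 7.6, -4.6]
grip_width: 0.0379
grasp_force: 62.7
```

```bash
python3 s.py
```

```text
t 25.33 pos [ 0.5372 -0.0241  0.1483] yaw 0.9946 tq [ 1.6018 -1.3744 -0.0015] F [ 5.8966  7.64   -4.5902] q6 0.528 tau6 -0.0025130528229055926 v6 0.00019072323564531864 w 0.037919484711736215 62.68729627132416
```

>>> step_arm(
  targets="-1 0.004 0.005 -0.004 0 0 0;-1 0.004 0.005 -0.004 0 0 0.0955;-1 0.004 0.005 -0.004 0 0 0.191;-1 0.004 0.005 -0.004 0 0 0.2865",
)

```text
clock: 25.67
eef_pos: [0.5375, -0.0235, 0.1481]
tool_rot: [0.174, 0.985, 0.002, 0.003]
ft_force: [-1.9, 3.6, 9.5]
grip_width: 0.0376
grasp_force: 64.1
```

```bash
python3 s.py
```

```text
t 25.67 pos [ 0.5375 -0.0235  0.1481] yaw 1.2211 tq [ 0.6891  0.3163 -0.2316] F [-1.8543  3.6455  9.5302] q6 0.305 tau6 0.5307849124073982 v6 -0.8914015765795177 w 0.037589340599834514 64.09061193466187
```

>>> step_arm(
  targets="-1 0 0 0 0 0 0.0955;-1 0 0 0 0 0 0.191",
)

```text
clock: 25.83
eef_pos: [0.5376, -0.0232, 0.1481]
tool_rot: [0.1, 0.995, 0.002, 0.003]
ft_force: [-1.2, 4.0, 9.2]
grip_width: 0.038
grasp_force: 64.0
```

```bash
python3 s.py
```

```text
t 25.83 pos [ 0.5376 -0.0232  0.1481] yaw 1.3713 tq [ 0.9777  0.3259 -0.2423] F [-1.1515  4.0444  9.2238] q6 0.155 tau6 0.5070527270436287 v6 -0.8884390786604874 w 0.037988314268157804 64.0349543094635
```

>>> step_arm(
  targets="-1 0 0 0 0 0 0;-1 0 0 0 0 0 -0.0955;-1 0 0 0 0 0 -0.191;-1 0 0 0 0 0 -0.2865",
)

```text
clock: 26.17
eef_pos: [0.5375, -0.0237, 0.1481]
tool_rot: [0.214, 0.977, 0.001, 0.003]
ft_force: [-1.9, 2.2, 9.3]
grip_width: 0.038
grasp_force: 64.1
```

```bash
python3 s.py
```

```text
t 26.17 pos [ 0.5375 -0.0237  0.1481] yaw 1.1403 tq [0.4149 0.3909 0.3281] F [-1.9308  2.1563  9.3014] q6 0.386 tau6 -0.41268191300332546 v6 0.8912935279831874 w 0.03804294872089405 64.07206177711487
```

>>> step_arm(
  targets="-1 0 0 0 0 0 -0.0955;-1 0 0 0 0 0 -0.191",
)

```text
clock: 26.33
eef_pos: [0.5373, -0.0239, 0.1482]
tool_rot: [0.286, 0.958, 0.001, 0.002]
ft_force: [-2.0, 1.8, 9.4]
grip_width: 0.0378
grasp_force: 64.0
```

```bash
python3 s.py
```

```text
t 26.33 pos [ 0.5373 -0.0239  0.1482] yaw 0.9901 tq [0.3012 0.5377 0.364 ] F [-1.9705  1.8268  9.4191] q6 0.536 tau6 -0.38146521896123886 v6 0.8901740776338154 w 0.03784022874169001 63.97818446159363
```

Right screw is about 22–28 N and left about 22–28 N, so 46–60 N in all with the bar level to about 0.1 mm. I add 0.12 rad on the right to aim for mid-window, then release and retreat.

>>> step_arm(
  targets="-1 0 0 0 0 0 -0.075;-1 0 0 0 0 0 -0.15;-1 0 0 0 0 0 -0.15;-1 0 0 0 0 0 -0.15",
)

```text
clock: 26.67
eef_pos: [0.5372, -0.0242, 0.1481]
tool_rot: [0.341, 0.94, 0.001, 0.002]
ft_force: [-2.2, 1.8, 9.9]
grip_width: 0.0378
grasp_force: 64.3
```

```bash
python3 s.py
```

```text
t 26.67 pos [ 0.5372 -0.0242  0.1481] yaw 0.8744 tq [ 0.3159  0.5573 -0.0999] F [-2.1764  1.817   9.8777] q6 0.651 tau6 -0.1030356134288013 v6 -0.0028480391965426486 w 0.03778206871269154 64.27730083465576
```

>>> step_arm(
  targets="1 0 0 0 0 0 0;1 0 0 0 0 0 0;1 0 0 0 0 0 0;1 0 0 0 0 0 0;1 0 0 0 0 0 0;1 0 0 0.07 0 0 0;1 0 0 0.14 0 0 0;1 -0.08 0 0.2 0 0 0;1 -0.16 -0.04 0.2 0 0 0;1 -0.24 -0.08 0.2 0 0 0",
)

```text
clock: 27.5
eef_pos: [0.4274, -0.0591, 0.2463]
tool_rot: [0.34, 0.94, 0.0, 0.002]
ft_force: [0.5, -0.8, -0.1]
grip_width: 0.0856
grasp_force: 0.0
```

>>> step_arm(
  targets="1 -0.08 -0.08 0 0 0 0;1 -0.1 -0.16 0 0 0 0;1 -0.1 -0.24 0 0 0 0;1 -0.1 -0.3 0 0 0 0;1 -0.1 -0.36 0 0 0 0;1 -0.1 -0.36 0 0 0 0",
)

```text
clock: 28.0
eef_pos: [0.3767, -0.2441, 0.2444]
tool_rot: [0.344, 0.939, -0.001, 0.001]
ft_force: [0.2, 0.1, -0.3]
grip_width: 0.0853
grasp_force: 0.0
```

```bash
python3 s.py; python3 -c "
from workcell import bot
import cv2
t=bot.camera('top')[:,:,::-1]; cv2.imwrite('pics/f_top.png',t); s=bot.camera('side')[160:310,235:370,::-1]
a=cv2.resize(t[235:325,205:350],None,fx=2.7,fy=2.7,interpolation=2); b=cv2.resize(s,None,fx=2.9,fy=2.9,interpolation=2)
import numpy as np
c=np.zeros((435,800,3),'uint8'); c[:a.shape[0],:a.shape[1]]=a; c[:b.shape[0],400:400+b.shape[1]]=b; cv2.imwrite('pics/f.png',c)
d=cv2.absdiff(t,cv2.imread('pics/top0.png')).max(2); print(d[230:310,145:200].mean(),d[185:230,225:265].mean(),d[245:305,365:405].mean(),d[325:355,225:315].mean())"
```

```text
t 28.0 pos [ 0.3767 -0.2441  0.2444] yaw 0.8679 tq [-0.0213 -0.053  -0.018 ] F [ 0.23    0.0515 -0.3408] q6 0.129 tau6 -0.3740718215703964 v6 0.067018727624073 w 0.08526033291647821 0.0
7.900454545454545 10.672222222222222 2.908333333333333 26.284814814814816
```

View pics/f.png

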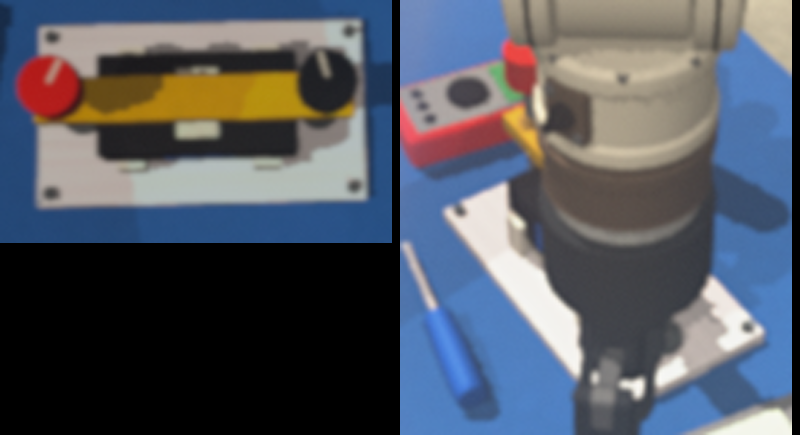

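The top crop shows the red pointer, from (48,82) to (60,57), at about 3.57 rad, and the black one, from (327,77) to (319,52), at about 2.87 rad. The bar is therefore level to about 0.3 mm, the bystanders look unmoved and the arm is clear. I hand in.

```bash
python3 -c "
from workcell import bot
print(bot.job_done())"
```

```text
the job is handed in; nothing more can be done
None
```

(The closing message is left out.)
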